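# Set up the released rotor for its run-out check

### The arm

A 7-joint arm with a two-finger parallel gripper is mounted at the origin on the work surface. World frame = base frame: x ahead of the robot, y to its left, z up, the work surface at z = 0. Lengths are in m, angles in rad, forces in N, time in s.
With the tool pointing down it reaches from about 0.4 to 0.85 m from the base axis. Payload 10.4 kg.
Tool frame: the origin (TCP) lies on the centre line of the jaws, within the pads' length; the fingertips stand r.tip_extent ahead of it and the grasp point (between the pads) lies 3 mm ahead of it (r.tip_extent is the distance from the TCP to the fingertips, in m); z points along the fingers, y is the direction in which the jaws open and shut (so a half turn about z gives the same grasp; the last joint's range is limited). The gripper opens to 87 mm and grips with 3 to 60 N. Pads are 19 mm wide; open, the fingers measure 117 mm over their backs; the gripper's body (75 mm by 190 mm) begins 51 mm behind the grasp point.
Start: joints at [1.26, 0.332, -0.065, 1.46, 0.022, 1.35, -0.088], TCP at [0.177, -0.599, 0.245] pointing down, gripper open.
Joint ranges: [-2.6, 2.6], [-0.5, 2.12], [-1.47, 1.34], [0.16, 2.42], [-1.27, 4.41], [0.06, 2.06], [-2.6, 2.6]. Speed limits (rad/s): [2.22, 2.22, 2.79, 2.79, 3.14, 3.14, 3.14].

### API

Orientations are given as a unit quaternion [x, y, z, w].
In Python, from bench import r gives the robot as it stands. The module is installed in compiled form; this text tells all that it offers.
- The arm moves only by the shell command python3 -m jog 'ROWS' [FORCE]. ROWS is JSON, a list of rows, each a list of 5 numbers: the shift along the tool's x, y, z in cm, then the turn about the tool's z in rad, then the closure, from 0 (fully open) to 1 (shut). A call has exactly 10 rows; each row shifts and turns the pose as measured when the row begins, along the tool's axes as they then stand; what a row does not reach is not made up. A row lasts 1/10 s, in which the tool goes at most 50 mm and 8.59 degrees, less where a joint would pass 70% of its speed; a pose out of reach is approached as far as the arm can. A call with a gripper value outside its range is refused whole. The fingers move at their own pace and stop on an object; FORCE is the grip in N (left out, the last holds). Time passes only in rows, so rows that do not move let the fingers close, or fill a call up. It gives the time, the measured TCP pose, the force and the opening at its end, in the units of the state.
- r.read_state(): the state, without advancing time (a new reading comes with each control period).
- r.camera(name): name is "scene" or "top"; returns a dict with "pixels" (400x640x3 uint8, red, green, blue), "fx", "fy", "cx", "cy" (pixels), "camera_from_world" (4x4, takes a point from world to camera coordinates). Camera axes: x right, y up, looking along -z (the intrinsics and any distortion apply to the point x, -y, -z); pixel columns grow to the right and rows downward; lengths in m; the calibration is good to about 2 mm. A picture is of the moment at which its call begins. There is no depth.
- r.close_job(): hands the job in, once; it reports no verdict.
The state is a dict: "time": time; "joint_positions": joint angles; "joint_vel": joint speeds; "joint_torque": joint torques, N m; "ee_pos": TCP position; "eef_rot": TCP orientation; "ft_force": force on the tool from outside, world axes, zero at the start; "torque": the same for the moment, N m; "width": finger opening in m.
Only numpy, scipy, OpenCV 4.12 (cv2) and the standard library are available. Lean on these libraries where they do the work, as an engineer would, in place of code of your own. Each camera call takes 0.05 s, during which the arm holds its last target. There are 200 camera calls.

### The job

One of the two rotors has a green status block on its stand, the other a red one. Turn the rotor with the green block by its rim until its yellow mark is at the very top, and only then slide the dial-gauge carriage along its rail until its pointer is in line with the middle of that rotor. Do not turn the rotor on hold (red block), and leave both blocks, the V-block and the gauge case where they are.

Things in the scene. Friction and masses are not known exactly. Their poses are not given: they have to be found in the camera images.
- rotor_left (a joint): Angle of the left rotor (the one on the +y side), rad: a smooth steel disc, 140 mm diameter and 36 mm thick, upright on a level axle. 0 (or any whole turn, 6.283) = yellow mark at the very top; growing values carry the top of the disc away from the robot (+x). Turns endlessly either way (values are not wrapped), light drag: stops within a fraction of a second and stays where left. Starts between 1.3 and 5.0.
- left_hub (a point): Centre of the left rotor, on its axle, 95 mm above the table; does not turn with the disc. Its y axis is the axle, x points away from the robot, z up. The disc's rim is 70 mm from here, its faces at y = -18 and +18 mm. The two aluminium uprights (14 mm thick, 40 mm long in x) stand at y = -45 and +45 mm and end 20 mm above this point; the fixed base plate, 15 mm high and 120 mm wide, runs from x = -85 to +145 mm. The top 50 mm of the disc is clear on both sides.
- left_mark (a point): Middle of the yellow paint mark on the left rotor's rim, 70 mm from its axle; the mark is 18 mm long round the rim, runs over its whole 36 mm width and 11 mm down both faces. Its z axis points outward from the axle.
- rotor_right (a joint): Angle of the right rotor (the one on the -y side), rad: a smooth steel disc, 140 mm diameter and 36 mm thick, upright on a level axle. 0 (or any whole turn, 6.283) = yellow mark at the very top; growing values carry the top of the disc away from the robot (+x). Turns endlessly either way (values are not wrapped), light drag: stops within a fraction of a second and stays where left. Starts between 1.3 and 5.0.
- right_hub (a point): Centre of the right rotor, on its axle, 95 mm above the table; does not turn with the disc. Its y axis is the axle, x points away from the robot, z up. The disc's rim is 70 mm from here, its faces at y = -18 and +18 mm. The two aluminium uprights (14 mm thick, 40 mm long in x) stand at y = -45 and +45 mm and end 20 mm above this point; the fixed base plate, 15 mm high and 120 mm wide, runs from x = -85 to +145 mm. The top 50 mm of the disc is clear on both sides.
- right_mark (a point): Middle of the yellow paint mark on the right rotor's rim, 70 mm from its axle; the mark is 18 mm long round the rim, runs over its whole 36 mm width and 11 mm down both faces. Its z axis points outward from the axle.
- green_block_centre (a point): Centre of the green status block (36 x 80 x 30 mm, loose, 150 g), which lies on the far (+x) end of the base plate of the rotor that is to be set up. Its centre is about 115 mm beyond that rotor's axle in x.
- red_block_centre (a point): Centre of the red status block (same size), which lies in the same way on the base plate of the rotor that is on hold.
- carriage (a joint): Position of the dial-gauge carriage along its rail, m: 0 = middle of the rail, grows to the left (+y), stops at -0.26 and +0.26. It slides with about 2 N of friction and stays where it is left.
- post_top (a point): Middle of the top of the carriage's white push post, 160 mm above the table: upright, 20 x 20 mm square, 112 mm tall, standing on the blue carriage (56 x 60 mm, its top 50 mm above the table). x across the rail away from the robot, y along the rail to the left, z up.
- pointer_tip (a point): Tip of the carriage's brass pointer, 95 mm above the table; it points along its x axis, across the rail towards the rotors. It lies 52 mm beyond the post's centre in x, at the same place along the rail (y). The round dial behind it, 42 mm diameter, reaches 116 mm above the table. The tip stays clear of the rotors when the carriage passes.
- v_block_centre (a point): Centre of a loose dark steel V-block (90 x 50 x 50 mm, 0.8 kg) on the table to the right: leave alone.
- case_centre (a point): Centre of a loose wooden gauge case (130 x 80 x 30 mm, 0.7 kg) on the table to the left: leave alone.
Mind the look-alikes: they are no part of the job. There is more than one size of the part that bears green_block_centre; the job needs the largest.

How it is judged:
On the way, in this order (a step that is already met when the one before it is completed fails the run):
1. the yellow mark of the rotor with the green block stands at the top, at rest (((world y of green_block_centre above 0 m and (angle between left_mark's own z axis and vertical below 0.14 rad and velocity of joint rotor_left between -0.2 and 0.2 rad/s)) or (world y of green_block_centre below 0 m and (angle between right_mark's own z axis and vertical below 0.14 rad and velocity of joint rotor_right between -0.2 and 0.2 rad/s)))), for 0.3 s.
2. after that, the gauge pointer is in line with the middle of that rotor (((world y of green_block_centre above 0 m and y of left_hub in the frame of pointer_tip between -0.01 and 0.01 m) or (world y of green_block_centre below 0 m and y of right_hub in the frame of pointer_tip between -0.01 and 0.01 m))), for 0.3 s.
At the end, for the whole second after the job is handed in: On the rotor with the green block the yellow mark is within 0.14 rad (10 mm along the rim) of the top and the rotor is at rest; the carriage is at rest with its pointer within 10 mm of that rotor's middle, measured along the rail (((world y of green_block_centre above 0 m and (angle between left_mark's own z axis and vertical below 0.14 rad and y of left_hub in the frame of pointer_tip between -0.01 and 0.01 m and velocity of joint rotor_left between -0.05 and 0.05 rad/s)) or (world y of green_block_centre below 0 m and (angle between right_mark's own z axis and vertical below 0.14 rad and y of right_hub in the frame of pointer_tip between -0.01 and 0.01 m and velocity of joint rotor_right between -0.05 and 0.05 rad/s))) and velocity of joint carriage between -0.01 and 0.01 m/s); the robot touches nothing.
It fails at once if the rotor on hold (red block) is turned by more than about 10 degrees (12 mm at its rim) ((world y of green_block_centre above 0 m and distance of right_mark from where it was at the start of the episode above 0.012 m) or (world y of green_block_centre below 0 m and distance of left_mark from where it was at the start of the episode above 0.012 m)).
It fails at once if a status block is moved by more than 15 mm (distance of any of green_block_centre, red_block_centre from where it was at the start of the episode above 0.015 m).
It fails at once if the V-block or the gauge case is moved by more than 15 mm (distance of any of v_block_centre, case_centre from where it was at the start of the episode above 0.015 m).
It also fails if it takes over 72 s, if anything falls off the work surface, if the arm or the gripper's body presses on something with over 40 N, if the wrist force passes 120 N, or if a joint passes its speed limit or range.

## Working session

There is one attempt and no reset: what is moved stays moved. The work goes in short steps, Python scripts to look and compute and a shell command to move; the robot and the scene stay as the last step left them, time stands still between calls to the robot, and variables do not carry over. Pictures are saved under pics/ and viewed, about 8 in all and at most 12, crops included, and the job is handed in when it is done.

```bash
mkdir -p pics; cat > h.py <<'E'
import numpy as np, cv2
from bench import r
def snap(name,fn):
    c=r.camera(name); cv2.imwrite('pics/'+fn,c['pixels'][:,:,::-1]); return c
def proj(c,p):
    q=c['camera_from_world']@np.append(p,1); return np.array([c['cx']+c['fx']*q[0]/-q[2], c['cy']-c['fy']*q[1]/-q[2]])
def ray(c,uv):
    M=np.linalg.inv(c['camera_from_world']); d=np.array([(uv[0]-c['cx'])/c['fx'],-(uv[1]-c['cy'])/c['fy'],-1])
    return M[:3,3],M[:3,:3]@d
def hit(c,uv,ax,v):
    o,d=ray(c,uv); return o+d*(v-o[ax])/d[ax]
E
python3 - <<'E'
from h import *
for n in('scene','top'):
    c=snap(n,n+'0.png'); print(n,{k:v for k,v in c.items() if k not in('pixels','camera_from_world')}); print(np.linalg.inv(c['camera_from_world']).round(3))
s=r.read_state(); print(s, r.tip_extent)
E
```

```text
scene {'fx': 398.43061013279356, 'fy': 398.43061013279356, 'cx': 316.3809860956912, 'cy': 201.31796339426015}
[[ 0.881 -0.259  0.395  0.991]
 [ 0.472  0.459 -0.752 -0.709]
 [ 0.014  0.85   0.527  0.643]
 [ 0.     0.     0.     1.   ]]
top {'fx': 396.8368300989259, 'fy': 396.8368300989259, 'cx': 319.4636846428017, 'cy': 199.25544431815155}
[[-0.012  0.988 -0.157  0.425]
 [-1.    -0.014 -0.016 -0.007]
 [-0.018  0.157  0.987  1.25 ]
 [ 0.     0.     0.     1.   ]]
{'time': 0.1, 'joint_positions': array([ 1.26037771,  0.33279699, -0.06471257,  1.46083473,  0.02162234,
        1.34988592, -0.08848516]), 'joint_vel': array([-0.00050391, -0.00036043, -0.00058333, -0.00322347,  0.00012901,
        0.00010264,  0.00145678]), 'joint_torque': array([ 1.15112605e-03, -6.24547362e+01,  2.44361674e-02, -3.90717208e+01,
       -6.13916572e-02,  3.65420384e-02,  7.22725031e-05]), 'ee_pos': array([ 0.17732586, -0.5989992 ,  0.2438516 ]), 'eef_rot': array([ 9.89659116e-01,  1.43437992e-01, -1.23605488e-04, -6.01780951e-04]), 'ft_force': array([-0.03251797, -0.14382359,  0.13338324]), 'torque': array([ 0.00822602, -0.0150648 , -0.06250971]), 'width': 0.08724041548532008} 0.022
```

View pics/scene0.png

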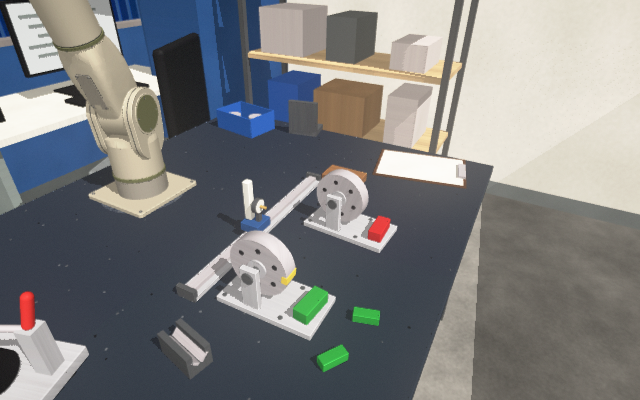

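View pics/top0.png

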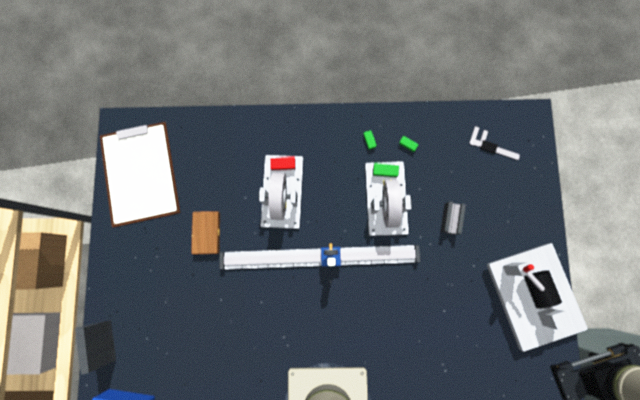

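The green block (largest) is on the right rotor, at top (386,170) and scene (310,304). That rotor's mark is at scene (288,276), on the far side. The red block is on the left rotor. Next I'll take crops for measurements.

```bash
python3 - <<'E'
from h import *
t=cv2.imread('pics/top0.png')[150:275,300:430]; s=cv2.imread('pics/scene0.png')[170:345,170:345]
a=cv2.resize(t,None,fx=4.4,fy=4.4,interpolation=cv2.INTER_CUBIC)
cv2.imwrite('pics/c1.png',a); cv2.imwrite('pics/c2.png',cv2.resize(s,None,fx=3.4,fy=3.4,interpolation=cv2.INTER_CUBIC))
T=r.camera('top');S=r.camera('scene')
def m(c,lo,hi,box):
    h=cv2.cvtColor(c['pixels'],cv2.COLOR_RGB2HSV); k=cv2.inRange(h,lo,hi); z=np.zeros_like(k); x0,y0,x1,y1=box; z[y0:y1,x0:x1]=k[y0:y1,x0:x1]
    n,l,st,ce=cv2.connectedComponentsWithStats(z)
    return [(st[i].tolist(),ce[i].round(2)) for i in range(1,n) if st[i][4]>4]
print('green top',m(T,(45,120,60),(75,255,255),(340,120,430,185)))
print('yel scene',m(S,(20,120,90),(35,255,255),(220,220,310,310)))
print('yel top',m(T,(15,100,80),(35,255,255),(300,180,430,260)))
print('blue top',m(T,(100,120,50),(125,255,255),(300,235,430,275)))
print('red top',m(T,(0,150,80),(8,255,255),(260,150,310,185)))
for u in ((386,170),): print(hit(T,u,2,.045))
print('post',hit(T,(331.5,262),2,.16))
E
```

```text
green top [([363, 130, 14, 20, 185], array([369.52, 139.16])), ([399, 136, 20, 16, 189], array([408.31, 143.25])), ([373, 162, 26, 15, 280], array([385.35, 169.89]))]
yel scene [([281, 268, 16, 17, 99], array([288.16, 277.55]))]
yel top [([329, 243, 4, 6, 18], array([330.33, 245.17]))]
blue top [([321, 246, 20, 21, 212], array([330.43, 256.13]))]
red top [([271, 157, 24, 13, 241], array([282.63, 163.16]))]
[ 0.70570911 -0.19443234  0.045     ]
post [ 0.42570905 -0.01946446  0.16      ]
```

View pics/c1.png

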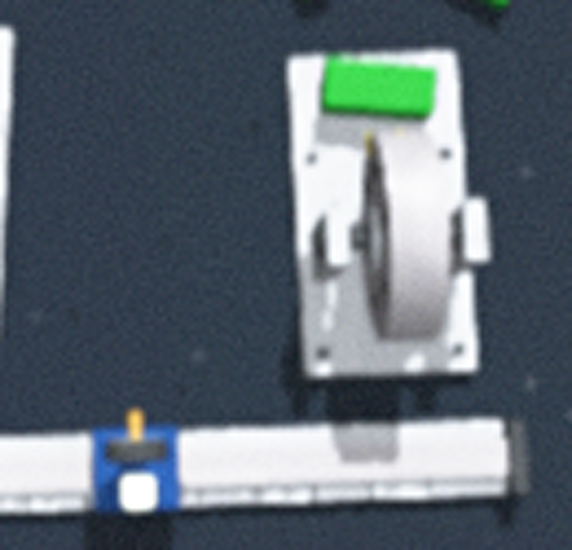

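View pics/c2.png

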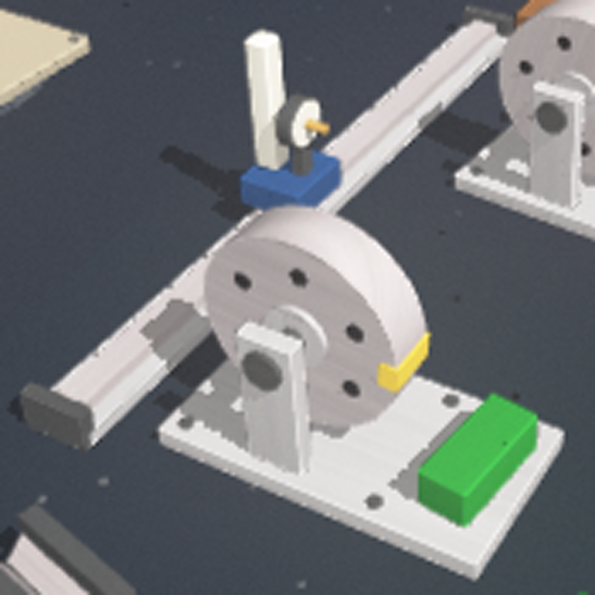

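Crop 1 (top): the right plate's corners are at about (288,58), (456,52), (478,372) and (308,378) in the crop. The post top is at crop (138,491) and the pointer tip at (137,411). Crop 2 (scene): the mark's near rim edge is at about crop (402,380), slightly below axle level on the +x side.

```bash
cat > hub.py <<'E'
from h import *
E
python3 - <<'E'
from h import *
T=r.camera('top');S=r.camera('scene')
f=lambda u:np.array(u)/4.4+[300,150]-.4
g=lambda u:np.array(u)/3.4+170-.35
C=[hit(T,f(u),2,.015) for u in((288,55),(456,50),(478,372),(308,378))]
print('top corners',np.round(C,4))
D=[hit(S,g(u),2,.015) for u in((160,435),(475,568),(564,434))]; print('scene corners',np.round(D,4))
print('uprights',hit(T,f((338,230)),2,.115),hit(T,f((477,230)),2,.115))
print('green',hit(T,(385.35,169.6),2,.045))
print('post',hit(T,f((138,491)),2,.16),'tip',hit(T,f((137,411)),2,.095))
print('rail ends',hit(T,(221.5,260),2,.04),hit(T,(418,255),2,.04))
C=np.array(C); far=(C[0]+C[1])/2; near=(C[2]+C[3])/2; d=(far-near); yaw=np.arctan2(d[1],d[0]); print('len',np.linalg.norm(d),'yaw',yaw)
hub=near+d*85/230; hub[2]=.095; print('hub',hub)
for u in((402,380),(428,344)):
  for off in(-.018,.018):
    n=np.array([-np.sin(yaw),np.cos(yaw),0]); o,dd=ray(S,g(u)); p0=hub+off*n; p=o+dd*((p0-o)@n)/(dd@n); q=p-hub
    x=q@[np.cos(yaw),np.sin(yaw),0]; print(off,'r',np.hypot(x,q[2]),'ang',np.arctan2(x,q[2]))
E
```

```text
top corners [[ 0.7396 -0.1334  0.015 ]
 [ 0.7413 -0.255   0.015 ]
 [ 0.5082 -0.2601  0.015 ]
 [ 0.5055 -0.1406  0.015 ]]
scene corners [[ 0.52   -0.2623  0.015 ]
 [ 0.7436 -0.2564  0.015 ]
 [ 0.7425 -0.1382  0.015 ]]
uprights [ 0.59563586 -0.15238921  0.115     ] [ 0.59433301 -0.24320706  0.115     ]
green [ 0.70701208 -0.19246961  0.045     ]
post [ 0.42789419 -0.0180451   0.16      ] tip [ 0.48008754 -0.01890654  0.095     ]
rail ends [0.43562349 0.31202117 0.04      ] [ 0.4435589  -0.28125773  0.04      ]
len 0.23366160150588655 yaw 0.02607016100044913
hub [ 0.59320029 -0.19805346  0.095     ]
-0.018 r 0.07745320052012727 ang 1.626295601578068
0.018 r 0.07058602116169076 ang 2.2405327225385974
-0.018 r 0.10008441083479552 ang 1.2579974947502504
0.018 r 0.07477164133422357 ang 1.6539681502890575
```

```bash
python3 -m jog '[[0,0,-4,0.09,0],[0,0,-4,0.09,0],[0,0,-4,0.09,0],[0,0,0,0,0],[3.5,-3.1,0,0,0],[3.5,-3.1,0,0,0],[3.5,-3.1,0,0,0],[3.5,-3.1,0,0,0],[3.5,-3.1,0,0,0],[3.5,-3.1,0,0,0]]' 8; python3 -c "
from bench import r;s=r.read_state();print(s['joint_positions'],s['eef_rot'])"
```

```text
time: 1.3
ee_pos: [0.386, -0.4104, 0.3652]
eef_rot: [1.0, -0.003, -0.002, -0.001]
ft_force: [0.8, -0.7, -0.5]
width: 0.087
[ 0.90713724  0.17308092 -0.20259228  1.40974207  0.0365782   1.56614035
 -0.8687188 ] [ 9.99994387e-01 -2.55244114e-03 -2.10451210e-03 -5.30511102e-04]
```

```bash
python3 -m jog '[[4,-3.5,0,-0.025,0],[4,-3.5,0,0,0],[4,-3.5,0,0,0],[4,-3.5,0,0,0],[4,-3.5,0,0,0],[4.2,-3.6,0,0,0],[0,0,4,0,0.2],[0,0,4,0,0.2],[0,0,3,0,0.2],[0,0,0,0,0.2]]' 8; python3 -c "
from bench import r;s=r.read_state();print(s['joint_positions'],s['eef_rot'])"
```

```text
time: 2.3
ee_pos: [0.6129, -0.197, 0.2481]
eef_rot: [1.0, 0.019, -0.001, -0.003]
ft_force: [-0.3, -0.3, 0.6]
width: 0.0712
[ 0.52303447  0.40058332 -0.37936387  1.38246723  0.14260923  1.38836145
 -1.38731806] [ 9.99810068e-01  1.93172019e-02 -6.18559102e-04 -2.50833221e-03]
```

```bash
python3 -m jog '[[1.6,0,0,0.017,0.3],[0,0,3,0,0.3],[0,0,3,0,0.3],[0,0,2.5,0,0.3],[0,0,1.3,0,0.3],[0,0,0,0,0.3],[0,0,0,0,0.7],[0,0,0,0,0.7],[0,0,0,0,0.7],[0,0,0,0,0.7]]' 8; python3 - <<'E'
from h import *
c=snap('scene','s3.png'); cv2.imwrite('pics/s3c.png',cv2.resize(c['pixels'][130:340,150:350,::-1],None,fx=2.8,fy=2.8,interpolation=cv2.INTER_CUBIC))
E
```

```text
time: 3.3
ee_pos: [0.6343, -0.1959, 0.1612]
eef_rot: [1.0, 0.011, 0.006, -0.002]
ft_force: [-4.1, 15.5, -5.7]
width: 0.0368
```

View pics/s3c.png

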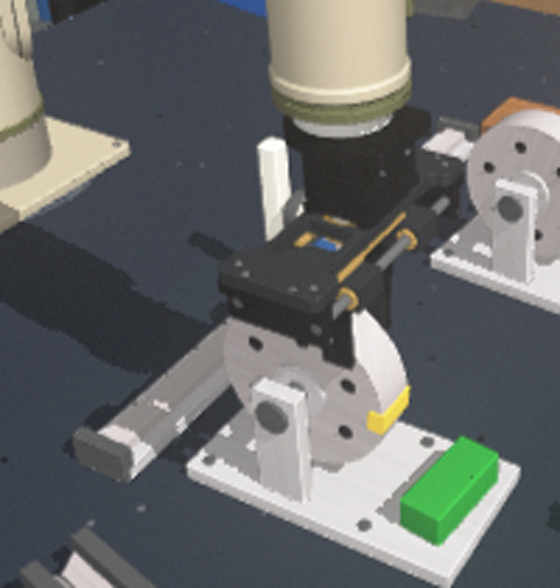

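The gripper holds the disc rim (36.8 mm opening) and the mark is unchanged. Now I'll stroke toward the robot along the arc.

```bash
python3 -m jog '[[-1,0,-0.6,0,0.7],[-1,0,-0.4,0,0.7],[-1,0,-0.2,0,0.7],[-1,0,-0.1,0,0.7],[-1,0,0.1,0,0.7],[-1,0,0.3,0,0.7],[-1,0,0.5,0,0.7],[-1,0,0.7,0,0.7],[0,0,0,0,0.7],[0,0,0,0,0.7]]' 8; python3 - <<'E'
from h import *
c=snap('scene','s4.png'); cv2.imwrite('pics/s4c.png',cv2.resize(c['pixels'][130:340,150:350,::-1],None,fx=2.8,fy=2.8,interpolation=cv2.INTER_CUBIC))
E
```

```text
time: 4.35
ee_pos: [0.5492, -0.1969, 0.1612]
eef_rot: [1.0, 0.011, 0.01, -0.001]
ft_force: [5.5, 0.0, -7.0]
width: 0.0363
```

View pics/s4c.png

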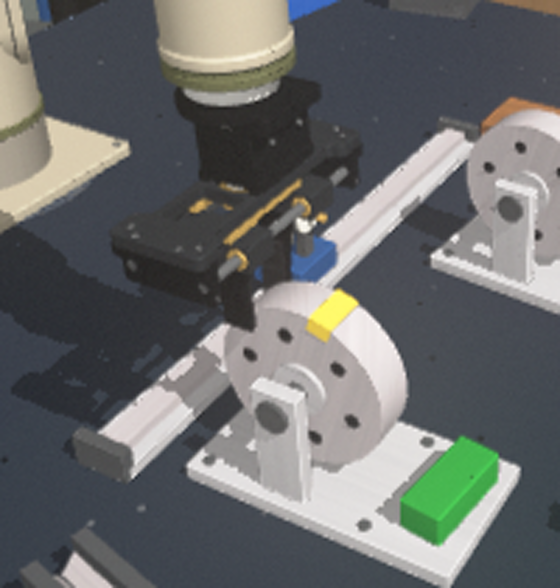

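Mark has come up to about crop (335,312), a little short of the top, on the far side.

```bash
cat > ang.py <<'E'
from h import *
import sys
hub=np.array([.594,-.197,.095]); yaw=.02
n=np.array([-np.sin(yaw),np.cos(yaw),0])
def ang():
    S=r.camera('scene'); h=cv2.cvtColor(S['pixels'],cv2.COLOR_RGB2HSV); k=cv2.inRange(h,(20,110,80),(36,255,255)); k[:, :215]=0;k[:,315:]=0;k[:215]=0;k[310:]=0
    m,l,st,ce=cv2.connectedComponentsWithStats(k); i=1+np.argmax(st[1:,4]); k=(l==i)
    h2=cv2.cvtColor(S['pixels'],cv2.COLOR_RGB2HSV)[:,:,2][k]; print('area',k.sum())
    ys,xs=np.nonzero(k); o,_=ray(S,(0,0)); best=[]
    # every yellow pixel: cast onto rim cylinder; keep those landing within the width, else onto the near face
    rim=[];face=[]
    for u,v in zip(xs,ys):
        o,d=ray(S,(u,v)); p0=o-hub; ex=np.array([np.cos(yaw),np.sin(yaw),0])
        a=np.array([p0@ex,p0[2]]); b=np.array([d@ex,d[2]]); A=b@b;B=a@b;C=a@a-.07**2; D=B*B-A*C
        if D>0:
            t=(-B-D**.5)/A; w=(p0+d*t)@n; q=a+b*t
            if abs(w)<=.018: rim.append(np.arctan2(q[0],q[1])); continue
        t=-((p0@n)+.018)/(d@n); q=a+b*t; face.append(np.arctan2(q[0],q[1]))
    for nm,z in(('rim',rim),('face',face)):
        if z: print(nm,len(z),'mean %.3f range %.3f %.3f'%(np.mean(z),*np.percentile(z,[5,95])))
    return S
if __name__=='__main__': ang()
E
python3 ang.py; python3 -c "
from h import *
p=hit(r.camera('scene'),(269.3,241.1),1,-.197)-[.594,0,.095];print(p,np.arctan2(p[0],p[2]))"
```

```text
area 174
rim 125 mean 0.344 range 0.220 0.465
face 49 mean 0.377 range 0.235 0.500
[ 0.0254197  -0.197       0.06523385] 0.3715699037287114
```

```bash
python3 -m jog '[[0,0,0,0,0.3],[0,0,0,0,0.3],[0,0,0,0,0.3],[2,0,0,0,0.3],[2,0,0,0,0.3],[1.5,0,0,0,0.3],[0,0,0,0,0.3],[0,0,0,0,0.7],[0,0,0,0,0.7],[0,0,0,0,0.7]]' 8; python3 ang.py
```

```text
time: 5.5
ee_pos: [0.6043, -0.1982, 0.1643]
eef_rot: [1.0, 0.01, 0.009, 0.0]
ft_force: [0.2, -0.2, 0.1]
width: 0.0445
area 171
rim 126 mean 0.343 range 0.217 0.465
face 45 mean 0.399 range 0.274 0.502
```

```bash
python3 -m jog '[[0,0,0.5,0,0.7],[0,0,0,0,0.7],[0,0,0,0,0.7],[0,0,0,0,0.7],[-0.7,0,0,0,0.7],[-0.7,0,0,0,0.7],[-0.6,0,0,0,0.7],[0,0,0,0,0.7],[0,0,0,0,0.7],[0,0,0,0,0.7]]' 8; python3 ang.py
```

```text
time: 6.55
ee_pos: [0.5833, -0.1962, 0.161]
eef_rot: [1.0, 0.01, 0.011, -0.001]
ft_force: [2.0, 0.5, -0.2]
width: 0.0362
area 133
rim 101 mean 0.027 range -0.103 0.145
face 32 mean 0.140 range 0.017 0.307
```

```bash
python3 -m jog '[[0,0,0,0,0.3],[0,0,0,0,0.3],[0,0,0,0,0.3],[0,0,-2,0,0.3],[0,0,-4,0,0.3],[0,0,-4,0,0.3],[0,0,-2,0,0.3],[0,0,0,0,0.3],[0,0,0,0,0.3],[0,0,0,0,0.3]]' 8; python3 ang.py; python3 - <<'E'
from h import *
c=snap('scene','s6.png'); t=snap('top','t6.png')
cv2.imwrite('pics/c6.png',np.hstack([cv2.resize(c['pixels'][200:330,200:330,::-1],(400,400),interpolation=cv2.INTER_CUBIC),cv2.resize(t['pixels'][145:275,310:440,::-1],(400,400),interpolation=cv2.INTER_CUBIC)]))
E
```

```text
time: 7.6
ee_pos: [0.5789, -0.1976, 0.2827]
eef_rot: [1.0, 0.01, 0.008, -0.001]
ft_force: [-1.0, -0.4, -0.9]
width: 0.0609
area 147
rim 105 mean 0.025 range -0.101 0.145
face 42 mean 0.051 range -0.096 0.272
```

View pics/c6.png

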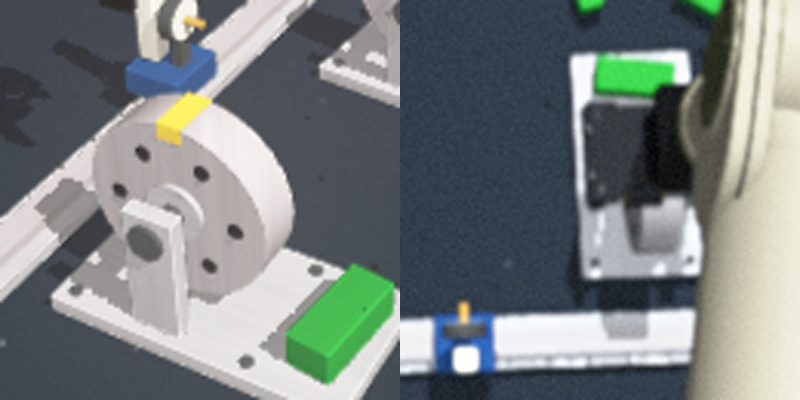

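The mark now stands at the top (scene half at (183,118); measured ~0.03 rad), with the rotor at rest and the green block in place. Now the carriage: I'll grip the post.

```bash
python3 -m jog '[[-2.5,-3.05,0,0,0],[-2.5,-3.05,0,0,0],[-2.5,-3.05,0,0,0],[-2.5,-3.05,0,0,0],[-2.5,-3.05,0,0,0],[-2.2,-3.05,0,0,0],[0,0,0,0,0],[0,0,3,0,0],[0,0,2,0,0],[0,0,0,0,0]]' 8; python3 -c "
from bench import r;print(r.read_state()['joint_positions'])"; python3 ang.py
```

```text
time: 8.75
ee_pos: [0.4203, -0.0113, 0.222]
eef_rot: [1.0, 0.009, 0.004, -0.001]
ft_force: [-1.3, -0.1, 0.3]
width: 0.0869
[ 0.49168301 -0.09566593 -0.53264311  1.9733898  -0.05380534  1.24390547
 -1.57436497]
area 147
rim 105 mean 0.025 range -0.101 0.145
face 42 mean 0.051 range -0.096 0.272
```

```bash
python3 -m jog '[[0.7,0.7,0,0,0],[0,0,3,0,0],[0,0,2.5,0,0],[0,0,1.5,0,0],[0,0,0,0,0],[0,0,0,0,0.9],[0,0,0,0,0.9],[0,0,0,0,0.9],[0,0,0,0,0.9],[0,0,0,0,0.9]]' 10
```

```text
time: 9.8
ee_pos: [0.4376, -0.0227, 0.1604]
eef_rot: [1.0, 0.007, 0.011, -0.001]
ft_force: [-0.1, 0.1, -0.6]
width: 0.0551
```

```bash
python3 -m jog '[[-0.8,0,0.8,0,0.5],[0,0,0,0,0.9],[0,0,0,0,0.9],[0,0,0,0,0.9],[0,0,0,0,0.9],[0,0,0,0,0.9],[0,0,0,0,0.9],[0,0,0,0,0.9],[0,0,0,0,0.9],[0,0,0,0,0.9]]' 10
```

```text
time: 10.8
ee_pos: [0.4287, -0.0221, 0.1516]
eef_rot: [1.0, 0.008, 0.011, -0.001]
ft_force: [-0.1, 0.3, -0.7]
width: 0.0197
```

```bash
python3 -m jog '[[0,1.5,0,0,0.9],[0,2,0,0,0.9],[0,2,0,0,0.9],[0,2,0,0,0.9],[0,2,0,0,0.9],[0,2,0,0,0.9],[0,2,0,0,0.9],[0,2,0,0,0.9],[0,1,0,0,0.9],[0,0,0,0,0.9]]' 10; python3 - <<'E'
from h import *
c=snap('scene','s9.png'); t=snap('top','t9.png')
cv2.imwrite('pics/c9.png',np.hstack([cv2.resize(c['pixels'][170:330,170:330,::-1],(400,400),interpolation=cv2.INTER_CUBIC),cv2.resize(t['pixels'][145:275,310:440,::-1],(400,400),interpolation=cv2.INTER_CUBIC)]))
E
```

```text
time: 11.8
ee_pos: [0.4323, -0.1882, 0.1515]
eef_rot: [1.0, 0.01, 0.011, -0.003]
ft_force: [-0.3, -1.7, -0.9]
width: 0.0202
```

View pics/c9.png

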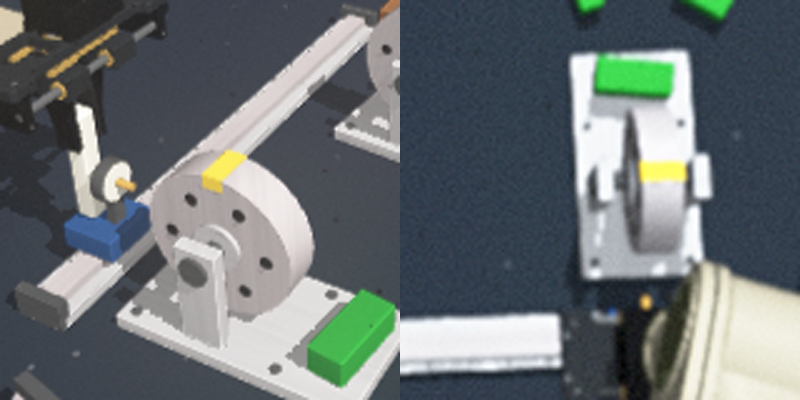

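Pointer tip is at panel (245,301) in the top view, mark at (262,170), on the middle of the rotor's crest and over the uprights. About 1 cm remains.

```bash
python3 -m jog '[[0,0.5,0,0,0.9],[0,0.5,0,0,0.9],[0,0,0,0,0.9],[0,0,0,0,0.9],[0,0,0,0,0.9],[0,0,0,0,0.9],[0,0,0,0,0.9],[0,0,0,0,0.9],[0,0,0,0,0.9],[0,0,0,0,0.9]]' 10; cat > chk.py <<'E'
from h import *
T=r.camera('top'); h=cv2.cvtColor(T['pixels'],cv2.COLOR_RGB2HSV); k=cv2.inRange(h,(15,100,80),(36,255,255)); k[:180]=0;k[265:]=0;k[:,:360]=0;k[:,430:]=0
n,l,st,ce=cv2.connectedComponentsWithStats(k)
for i in range(1,n):
    if st[i,4]>3: u=ce[i]; print(st[i].tolist(),u.round(1),'z.095',hit(T,u,2,.095).round(4),'z.165',hit(T,u,2,.165).round(4))
E
python3 chk.py; python3 ang.py
```

```text
time: 12.9
ee_pos: [0.4326, -0.1954, 0.1515]
eef_rot: [1.0, 0.012, 0.01, -0.003]
ft_force: [-1.1, 0.5, -0.1]
width: 0.0199
[387, 197, 16, 7, 82] [394.5 200.1] z.095 [ 0.603  -0.2081  0.095 ] z.165 [ 0.5923 -0.1959  0.165 ]
[390, 241, 5, 5, 20] [392.1 243. ] z.095 [ 0.4781 -0.196   0.095 ] z.165 [ 0.4748 -0.1846  0.165 ]
area 147
rim 105 mean 0.025 range -0.101 0.145
face 42 mean 0.051 range -0.096 0.272
```

```bash
python3 -m jog '[[0,0,0,0,0.4],[0,0,0,0,0.4],[0,0,0,0,0.4],[0,0,0,0,0.4],[0,0,-2,0,0.4],[0,0,-4,0,0.4],[0,0,-4,0,0.4],[0,0,-3,0,0.4],[0,0,0,0,0.4],[0,0,0,0,0.4]]' 10; python3 chk.py; python3 ang.py;  python3 - <<'E'
from h import *
c=snap('scene','s11.png')
E
```

```text
time: 14.0
ee_pos: [0.4291, -0.1953, 0.2853]
eef_rot: [1.0, 0.013, 0.009, -0.004]
ft_force: [0.3, -0.3, -1.0]
width: 0.0523
[387, 197, 16, 7, 81] [394.4 200.1] z.095 [ 0.6032 -0.2078  0.095 ] z.165 [ 0.5924 -0.1956  0.165 ]
[391, 241, 4, 4, 14] [392.3 242.5] z.095 [ 0.4793 -0.1966  0.095 ] z.165 [ 0.476  -0.1851  0.165 ]
area 147
rim 105 mean 0.025 range -0.101 0.145
face 42 mean 0.051 range -0.096 0.272
```

View pics/s11.png

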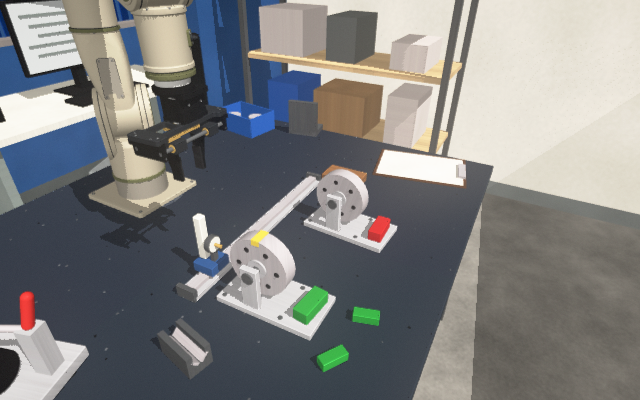

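The mark is at the top (260,238), the pointer is at (219,245) in line with the rotor, and the robot is clear. The blocks, V-block and left rotor are where they were.

```bash
python3 -c "
from bench import r;print(r.close_job())"
```

```text
the job is handed in; nothing more can be done
None
```

I turned the right rotor, the one with the large green block, by its rim in two strokes until its yellow mark stood at the top. Only then did I grip the carriage post, slide it along the rail, let go and raise the arm clear. The job is handed in at about 14 s of the 72 s allowed; the interface reports no verdict.

- **Yellow mark:** it is about 0.03 rad from the top by the scene camera's rim pixels. Its near-face pixels gave 0.05 rad, and the top camera about -0.02 rad. All are well inside 0.14 rad.
- **Pointer:** the tip is at y = -0.197 m and the rotor's middle at -0.196 m. The rail's slight skew brings the offset to about 1–3 mm, against the 10 mm limit.
- **Everything else:** in the last picture the left rotor, both status blocks and the V-block look unmoved, and the arm touches nothing. I judged this by eye and did not measure it. The gauge case is mostly hidden behind the left rotor in that view, but the arm never went near it.

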